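# Tug-check two push-catch culture cases

### The arm

A 7-joint arm with a two-finger parallel gripper is mounted at the origin on a cart in front of the work surface, level with it; the furniture and walls round the work are solid. World frame = base frame: x ahead of the robot, y to its left, z up, the work surface at z = 0. Lengths are in m, angles in degrees, forces in N, time in s.
With the tool pointing down it reaches from about 0.425 to 0.975 m from the base axis. Payload 16.7 kg.
Tool frame: the origin (TCP) lies between the finger pads; the fingertips stand 17 mm ahead of it and the grasp point (between the pads) lies 2 mm behind it (bot.nose_length is the distance from the TCP to the fingertips, in m); z points along the fingers, y is the line along which they close (so a half turn about z gives the same grasp; the last joint's range is limited). The gripper opens to 85 mm and grips with 20 to 120 N. Pads are 22 mm wide; open, the fingers measure 114 mm over their backs; the gripper's body (76 mm by 85 mm) begins 54 mm behind the grasp point. The pads swing forward as they close: fully open they stand 13 mm farther back than shut.
Start: joints at [-83.795, 24.414, 4.234, 92.017, -1.954, 63.644, -3.845], TCP at [0.172, 0.653, 0.223] pointing down, gripper open.
Joint ranges: [-163.25, 163.25], [-28.42, 122.38], [-70.27, 78.77], [12.13, 141.07], [-58.53, 238.53], [9.26, 117.41], [-156.51, 156.51]. Speed limits (degrees/s): [108.29, 108.29, 136.94, 136.94, 172.46, 172.46, 172.46].

### API

Orientations are given as [roll, pitch, yaw] about the fixed x, y, z axes, in that order (R = Rz(yaw) Ry(pitch) Rx(roll)).
In Python, from station import bot, monitor, cams, ticket gives the robot as it stands. Calls block until the motion is done:
- bot.goto(position, orientation): joint-space move of the TCP to a pose.
- bot.move_linear(position, attitude=None, velocity=0.15, threshold=None): straight line of the TCP; attitude=None keeps the orientation; velocity is the mean speed in m/s. With threshold (N) it stops when the force on the tool has changed by that much, and returns True; else False.
- bot.goto_joints(angles): joint-space move.
- bot.command_gripper(opening): opening from 0.0 (shut) to 1.0 (fully open); the grip force is fixed at half the most; returns when the fingers have stopped.
- bot.dwell(seconds).
- bot.ik(position, orientation): joint angles nearest the present ones, or None.
- monitor.read_state(): the state.
- cams.grab_frame(name): name is "scene" or "side" or "wrist"; returns (picture, depth): 420x560x3 uint8, red, green, blue; 420x560 float32, m along the optical axis (not along the pixel's ray), 0 where there is no reading.
- cams.calibration(name): a dict with "vertical_fov" (degrees; the focal length in pixels is half the picture's height over the tangent of half this angle, whatever the lens; pixels are square), "cx", "cy" (the principal point, pixels), "cam_to_world" (4x4, takes a point from camera to world coordinates); the wrist camera has in their place "hand_eye" (4x4, takes a point from camera to tool coordinates, whose origin is the TCP and whose axes are the flange's). Camera axes: x right, y down, z forward; pixel columns grow to the right and rows downward; lengths in m; the calibration is good to about 2 mm. The wrist camera is an equidistant fisheye: a pixel r from the principal point sees the ray r / f radians off the axis. A picture is of the moment at which its call begins: read the wrist's pose just before it. calibration takes no time and is no camera call.
A pose or a line that the arm cannot do raises bot.Unreachable and nothing moves.
- ticket.hand_in(): hands the job in; it is judged then, once.
The state is a dict: "t": time; "qpos": joint angles; "qvel": joint speeds; "joint_efforts": joint torques, N m; "tool_pos": TCP position; "tool_rot": TCP orientation; "contact_force": force on the tool from outside, world axes, zero at the start; "torque": the same for the moment, N m; "grip_width": opening from 0.0 (shut) to 1.0 (fully open); "grip_force": force on a finger pad.
Only numpy, scipy, OpenCV 4.12 (cv2) and the standard library are available. Lean on these libraries where they do the work, as an engineer would, in place of code of your own. Each camera call takes 0.05 s, during which the arm holds its last target. There are 200 camera calls.

### The job

Both culture cases look shut, but either lid may not have caught: the hidden catches are push-push, so one firm press and release catches a free lid, while the same press would free a caught one. Starting with the blue lid and then the yellow, tug the lid straight up by its sprung black pull until the pull is drawn nearly to its stop; if the lid gives instead, do not swing it open (keep it under about 8 cm of lift) but press it down to catch and tug again until it holds. Finish with both lids shut and the pulls let go, without disturbing the timer, the small jar or the culture dish.

Things in the scene. Friction and masses are not known exactly. Their poses are not given: they have to be found in the camera images.
- blue_front (a point): middle of the upper front edge of the blue-lidded case: a fixed grey box 170 (x) x 130 (y) mm, 72 high. +x points from front to hinge side, +z up. Flat blue lid 12 mm thick, top 86 mm above the table when shut, hinged along the far upper edge 163 mm behind this point. The hidden catch starts caught or free, the lid looks shut either way.
- blue_pull_grip (a point): centre of the blue lid's pull: a black level round bar 14 mm thick, 92 mm long along its y, held 36 mm clear of the lid's front edge by two thin steel rods (80 mm apart) out of the lid. With the lid shut it is 82 mm above the table, 46 mm in front of the front point, 209 mm from the hinge line. x to the hinge side, z up out of the lid. Grip from above, fingers closing along x.
- blue_lid (a joint): blue lid angle, rad: 0 shut (caught or free), + opens, hard stop -0.05. Pressing at the pull takes 3 N to start, 9 N at the stop 10 mm down. Push-push catch: each press to the stop, then letting the lid rise back to 0, swaps caught and free (changes 5-8 mm down). Caught, it rises at most 4 mm at the pull; free, it lifts with 2-5 N and, let go, sinks shut slowly without catching.
- blue_pull (a joint): how far the blue lid's pull is drawn out of the lid against its spring, m: 0 at rest, 0.008 at its stop. Starts to draw at 4 N, 0.006 at 9 N, stop at 10-11 N. A free lid lifts before its pull draws out; a caught lid stays shut while the pull is drawn. Pushed down, the pull bears solidly on the lid, so the lid can be pressed through it.
- yellow_front (a point): middle of the upper front edge of the yellow-lidded case: a fixed grey box 170 (x) x 130 (y) mm, 72 high. +x points from front to hinge side, +z up. Flat yellow lid 12 mm thick, top 86 mm above the table when shut, hinged along the far upper edge 163 mm behind this point. The hidden catch starts caught or free, the lid looks shut either way.
- yellow_pull_grip (a point): centre of the yellow lid's pull: a black level round bar 14 mm thick, 92 mm long along its y, held 36 mm clear of the lid's front edge by two thin steel rods (80 mm apart) out of the lid. With the lid shut it is 82 mm above the table, 46 mm in front of the front point, 209 mm from the hinge line. x to the hinge side, z up out of the lid. Grip from above, fingers closing along x.
- yellow_lid (a joint): yellow lid angle, rad: 0 shut (caught or free), + opens, hard stop -0.05. Pressing at the pull takes 3 N to start, 9 N at the stop 10 mm down. Push-push catch: each press to the stop, then letting the lid rise back to 0, swaps caught and free (changes 5-8 mm down). Caught, it rises at most 4 mm at the pull; free, it lifts with 2-5 N and, let go, sinks shut slowly without catching.
- yellow_pull (a joint): how far the yellow lid's pull is drawn out of the lid against its spring, m: 0 at rest, 0.008 at its stop. Starts to draw at 4 N, 0.006 at 9 N, stop at 10-11 N. A free lid lifts before its pull draws out; a caught lid stays shut while the pull is drawn. Pushed down, the pull bears solidly on the lid, so the lid can be pressed through it.
- timer: loose white kitchen timer 62 x 62 x 22 mm, bystander; origin at centre of its underside
- mini_jar: loose small sample jar 46 mm across, 66 mm high, bystander; origin at centre of its underside
- petri_dish: loose round culture dish 93 mm across, 16 mm high, bystander; origin at centre of its underside

How it is judged (in metres and radians):
On the way, in this order (a step that is already met when the one before it is completed fails the run):
1. the blue lid's pull is drawn out by more than 6 mm while the lid stays shut (under 0.035 rad): its catch holds (value of joint blue_pull above 0.006 m and value of joint blue_lid below 0.035 rad), for 0.2 s.
2. the yellow lid's pull is drawn out by more than 6 mm while the lid stays shut (under 0.035 rad): its catch holds (value of joint yellow_pull above 0.006 m and value of joint yellow_lid below 0.035 rad), for 0.2 s.
At the end, for the whole second after the job is handed in: Both lids shut (angle between -0.015 and 0.02 rad), both pulls back in (drawn by less than 1.5 mm) and let go, each lid having held against a tug that drew its pull more than 6 mm, blue first (value of joint blue_lid between -0.015 and 0.02 rad and value of joint each of blue_pull, yellow_pull below 0.0015 m and value of joint yellow_lid between -0.015 and 0.02 rad); the robot touches nothing.
It fails at once if the blue lid is swung open (more than 0.5 rad, 10 cm of lift at the pull) (value of joint blue_lid above 0.5 rad).
It fails at once if the yellow lid is swung open (more than 0.5 rad, 10 cm of lift at the pull) (value of joint yellow_lid above 0.5 rad).
It fails at once if the timer is moved by more than 3 cm (distance of timer from where it was at the start of the episode above 0.03 m).
It fails at once if the mini_jar is moved by more than 3 cm (distance of mini_jar from where it was at the start of the episode above 0.03 m).
It fails at once if the petri_dish is moved by more than 3 cm (distance of petri_dish from where it was at the start of the episode above 0.03 m).
It also fails if it takes over 69 s, if anything falls off the work surface, if the arm or the gripper's body presses on something with over 40 N, if the wrist force passes 120 N, or if a joint passes its speed limit or range.

## Working session

There is one attempt and no reset: what is moved stays moved. The work goes in short steps, each a Python script; the robot and the scene stay as the last script left them, time stands still between calls to the robot, and variables do not carry over. Pictures are saved under pics/ and viewed, at most 10 in all, crops included, and the job is handed in when it is done.

```bash
mkdir -p pics; ls; python3 - <<'E'
from station import bot, monitor, cams
import cv2, numpy as np
for n in ("scene","side"):
    p,d=cams.grab_frame(n); cv2.imwrite(f"pics/{n}0.png",p[:,:,::-1]); np.savez(f"pics/{n}0.npz",p=p,d=d)
    c=cams.calibration(n); print(n,c)
s=monitor.read_state(); print(s)
E
```

```text
pics
scene {'vertical_fov': 46.17140487466054, 'cx': 277.50586961915894, 'cy': 208.84338680323143, 'cam_to_world': array([[ 0.72159816, -0.36095086,  0.59077117, -0.11831265],
       [-0.69191523, -0.40489518,  0.59775681, -0.69890715],
       [ 0.02343956, -0.84010378, -0.54191902,  0.68148976],
       [ 0.        ,  0.        ,  0.        ,  1.        ]])}
side {'vertical_fov': 54.7072168184221, 'cx': 275.8664773836167, 'cy': 208.2753418527199, 'cam_to_world': array([[-0.99791585,  0.03385356, -0.05493538,  0.60224511],
       [ 0.06344388,  0.35928132, -0.93107025,  0.93399233],
       [-0.01178279, -0.93261507, -0.36068032,  0.46815683],
       [ 0.        ,  0.        ,  0.        ,  1.        ]])}
{'t': 0.1, 'qpos': array([-83.79540019,  24.44588877,   4.23339482,  92.04861243,
        -1.95556891,  63.64274947,  -3.84454116]), 'qvel': array([ 0.0343342 ,  0.0237633 ,  0.00890187, -0.06918292, -0.00827524,
       -0.15897079,  0.01666969]), 'joint_efforts': array([ 8.48594267e-03, -9.51529312e+01,  3.77108261e+00, -4.64396524e+01,
        1.94441836e-02,  6.56970820e-03, -7.60278044e-05]), 'tool_pos': array([0.17202959, 0.65232372, 0.22248341]), 'tool_rot': array([-1.79935069e+02,  3.74166443e-03,  1.65225313e+02]), 'contact_force': array([ 0.19150958,  1.58362024, -0.11795142]), 'torque': array([ 0.01988633, -0.00219384, -0.04244596]), 'grip_force': 0.0, 'grip_width': 0.9993733396854241}
```

View pics/scene0.png

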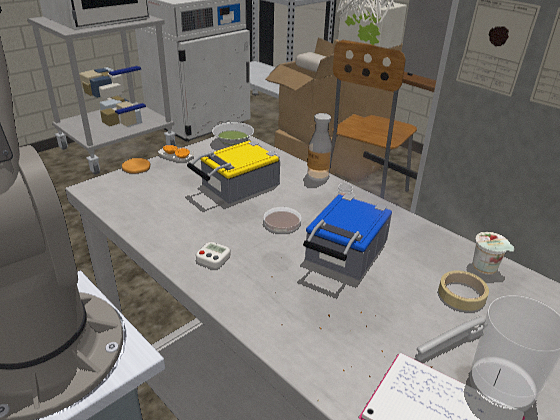

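View pics/side0.png

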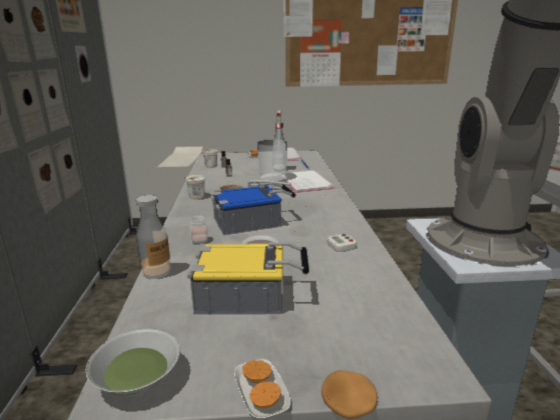

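The scene view shows the blue case with its pull at about (325,247) and the yellow case with its pull at about (198,173). The timer is at (213,254), the dish at (282,219) and the jar near (345,188). Next I'll localise the lids by colour and the bars by darkness in the depth clouds.

```bash
cat > loc.py <<'E'
import numpy as np, cv2
from station import cams
def cloud(n):
    f=np.load(f"pics/{n}0.npz"); p,d=f["p"],f["d"]; c=cams.calibration(n)
    F=210/np.tan(np.radians(c["vertical_fov"]/2)); v,u=np.mgrid[:420,:560]
    P=np.stack([(u-c["cx"])/F*d,(v-c["cy"])/F*d,d],-1)@c["cam_to_world"][:3,:3].T+c["cam_to_world"][:3,3]
    ok=(d>0)&(P[...,0]>.3)&(P[...,0]<1.1)&(abs(P[...,1])<.8)
    return P[ok],cv2.cvtColor(p,cv2.COLOR_RGB2HSV)[ok]
E
python3 - <<'E'
from loc import *
for n in ("scene","side"):
    P,h=cloud(n); H,S,V=h.T.astype(int)
    print(n,"table z",np.median(P[(P[:,2]<.03),2]))
    for name,m in (("blue",(H>105)&(H<125)&(S>150)),("yellow",(H>20)&(H<35)&(S>150))):
        Q=P[m&(P[:,2]>.075)&(P[:,2]<.1)]
        r=cv2.minAreaRect(Q[:,:2].astype(np.float32)*1000); b=cv2.boxPoints(r)
        print(name,len(Q),"z",np.percentile(Q[:,2],[5,50,95]).round(4),r,b.round().tolist())
        c=np.array(r[0])/1000
        k=(V<60)&(P[:,2]>.06)&(P[:,2]<.12)&(np.hypot(*(P[:,:2]-c).T)<.18)
        B=P[k]
        # keep points outside the lid, elongated bar
        B=B[np.array([cv2.pointPolygonTest(b.astype(np.float32),(float(x*1000),float(y*1000)),True)<-20 for x,y in B[:,:2]],bool)]
        if len(B)>5:
            rb=cv2.minAreaRect(B[:,:2].astype(np.float32)*1000); print("  bar",len(B),"z",np.percentile(B[:,2],[5,50,95]).round(4),rb, cv2.boxPoints(rb).round().tolist())
E
```

```text
scene table z 0.0015287470969834738
blue 2373 z [0.0819 0.0878 0.0903] ((543.2376098632812, -3.16375732421875), (213.49392700195312, 508.6832275390625), 15.692337036132812) [[372.0, 213.0], [509.0, -277.0], [715.0, -219.0], [577.0, 271.0]]
yellow 1401 z [0.0796 0.0879 0.0907] ((630.17919921875, 208.73965454101562), (136.0711212158203, 169.71923828125), 86.46160888671875) [[541.0, 146.0], [711.0, 136.0], [719.0, 271.0], [550.0, 282.0]]
  bar 127 z [0.0803 0.0881 0.0916] ((501.3128662109375, 219.6075439453125), (91.42500305175781, 13.94923210144043), 87.37145233154297) [[492.0, 174.0], [506.0, 174.0], [510.0, 265.0], [496.0, 266.0]]
side table z -0.001387736132115569
blue 847 z [0.0773 0.0843 0.0864] ((621.2478637695312, -169.18673706054688), (164.07327270507812, 130.1208953857422), 16.07491111755371) [[524.0, -129.0], [560.0, -254.0], [718.0, -209.0], [682.0, -84.0]]
  bar 43 z [0.0787 0.0854 0.0873] ((498.7710266113281, -205.54849243164062), (11.075255393981934, 89.39009094238281), 16.95561408996582) [[480.0, -164.0], [507.0, -250.0], [517.0, -247.0], [491.0, -161.0]]
yellow 2460 z [0.0787 0.0846 0.0869] ((632.6101684570312, 215.47235107421875), (131.92538452148438, 163.11929321289062), 85.67931365966797) [[546.0, 156.0], [709.0, 144.0], [719.0, 275.0], [556.0, 287.0]]
  bar 139 z [0.0796 0.0864 0.0879] ((505.3606262207031, 224.09375), (90.13013458251953, 11.394462585449219), 85.7306137084961) [[496.0, 180.0], [508.0, 179.0], [514.0, 269.0], [503.0, 269.0]]
```

```bash
cat > act.py <<'E'
import numpy as np
from station import bot, monitor
st=monitor.read_state
def show(tag):
    s=st(); print(tag,"t%.2f"%s["t"],s["tool_pos"].round(4),"F",s["contact_force"].round(1),"w%.3f"%s["grip_width"],"gf%.1f"%s["grip_force"]); return s
def grip(xy,att):
    bot.goto([*xy,.19],att); bot.command_gripper(.40); show("hover")
    hit=bot.move_linear([*xy,.081],velocity=.08,threshold=8); show(f"down hit={hit}")
def move_z(dz,v,thr):
    p=st()["tool_pos"].copy(); p[2]+=dz
    return bot.move_linear(p,velocity=v,threshold=thr)
E
python3 - <<'E'
from loc import *
from act import *
P,h=cloud("scene"); H,S,V=h.T.astype(int)
k=(V<60)&(P[:,2]>.07)&(P[:,2]<.1)&(np.hypot(P[:,0]-.5,P[:,1]+.205)<.06)
r=cv2.minAreaRect(P[k,:2].astype(np.float32)*1000); print("scene blue bar",r)
m=(H>105)&(H<125)&(S>150)&(P[:,2]>.075)&(P[:,2]<.1)&(P[:,1]<0)&(P[:,1]>-.27)&(P[:,0]>.5)
print(cv2.minAreaRect(P[m,:2].astype(np.float32)*1000))
for xy,ys in (((.497,-.206),(106,-74)),((.503,.222),(86,-94))):
    for y in ys:
        q=bot.ik([*xy,.19],[180,0,y]); print(y,None if q is None else np.round(q))
E
```

```text
scene blue bar ((523.6976318359375, -204.45005798339844), (68.72663116455078, 90.5740966796875), 14.673574447631836)
((594.0537109375, -184.0406494140625), (213.49392700195312, 132.92410278320312), 15.692337036132812)
106 [-26.  19.  52. 114. -18.  56.  50.]
-74 [ -37.   28.   70.  114.  -31.   60. -116.]
86 [-60.  17.  35. 112. -12.  55. -23.]
-94 [-34.  15.   4. 110.  -1.  55. 147.]
```

Both cameras agree within about 5 mm: blue bar at (0.498,-0.208), yaw 16°, and yellow bar at (0.503,0.222), yaw -4°. The heights match too. I'll grip the blue pull.

```bash
python3 - <<'E'
from act import *
import cv2
from station import cams
grip([.498,-.208],[180,0,106])
p,_=cams.grab_frame("scene"); cv2.imwrite("pics/blue_grip.png",cv2.resize(p[170:310,250:430,::-1],None,fx=3,fy=3))
E
```

```text
hover t3.87 [ 0.498 -0.208  0.19 ] F [0.2 0.1 1.3] w0.404 gf0.0
down hit=False t5.38 [ 0.4983 -0.208   0.0814] F [-0.9 -1.1 -0.4] w0.397 gf0.0
```

View pics/blue_grip.png

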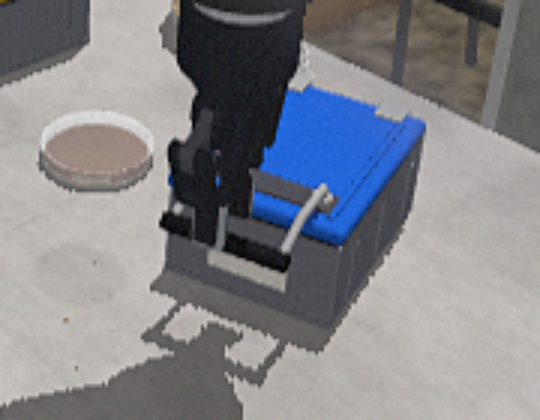

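The fingers straddle the bar: the front finger is at crop (205,215), the other is behind the bar, and both rods are clear. Now I'll close and tug.

```bash
cat >> act.py <<'E'
def tug():
    """lift until ~11 N on the tool (caught) or 22 mm of travel (free)"""
    hit=move_z(.022,.015,11); bot.dwell(.4); show(f"tug hit={hit}"); return hit
E
python3 - <<'E'
from act import *
bot.command_gripper(0); s=show("closed")
z0=s["tool_pos"][2]; open("z0","w").write(str(z0))
tug()
E
```

```text
closed t5.86 [ 0.498 -0.208  0.081] F [ 0.   0.  -1.1] w0.000 gf0.0
tug hit=False t7.88 [ 0.498 -0.208  0.103] F [-0.5 -0.4  0.4] w-0.002 gf0.0
```

The gripper closed fully on nothing, so I'll look again.

```bash
python3 - <<'E'
from act import *
import cv2
from station import cams
show("now")
out=[]
for n,(a,b,c,d) in (("scene",(170,310,240,430)),("side",(150,250,190,330))):
    p,_=cams.grab_frame(n); out.append(cv2.resize(p[a:b,c:d,::-1],(560,400) if n=="side" else (543,400)))
w,_=cams.grab_frame("wrist")
cv2.imwrite("pics/chk.png",cv2.resize(np.hstack([out[0],out[1]]),(800,290))); cv2.imwrite("pics/wr.png",w[:,:,::-1])
E
```

```text
now t7.88 [ 0.498 -0.208  0.103] F [-0.5 -0.4  0.4] w-0.002 gf0.0
```

View pics/chk.png

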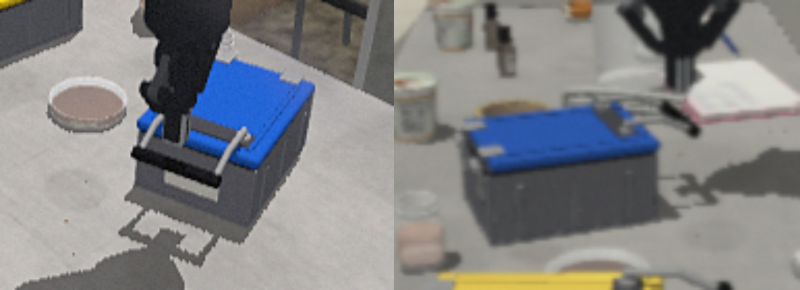

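View pics/wr.png

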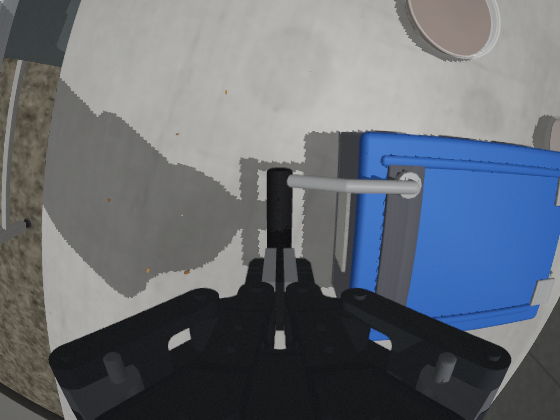

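The wrist view shows the bar at columns 268–292, rows 168–250, centred laterally under the shut fingertips at column 280. I'll measure the bar with the wrist depth.

```bash
python3 - <<'E'
from act import *
import cv2
from station import cams
from scipy.spatial.transform import Rotation as R
s=st(); p,d=cams.grab_frame("wrist"); c=cams.calibration("wrist"); print(c)
T=np.eye(4); T[:3,:3]=R.from_euler("xyz",s["tool_rot"],degrees=True).as_matrix(); T[:3,3]=s["tool_pos"]
print(s["tool_rot"])
F=210/np.tan(np.radians(c["vertical_fov"]/2))
for u,v in [(280,172),(280,190),(280,210),(280,230),(280,245),(270,210),(290,210),(280,255),(276,275),(272,268),(290,268),(266,262),(295,262),(340,184),(200,60),(450,250)]:
    du,dv=u-c["cx"],v-c["cy"]; r=np.hypot(du,dv); th=r/F; z=d[v,u]
    P=np.array([z*np.tan(th)*du/r,z*np.tan(th)*dv/r,z,1]); t=c["hand_eye"]@P
    print((u,v),p[v,u],"d%.3f"%z,"tool",t[:3].round(4),"world",(T@t)[:3].round(4))
E
```

```text
{'vertical_fov': 65.70646984690485, 'cx': 279.4056713937049, 'cy': 210.55960036566003, 'hand_eye': array([[ 1.42624472e-03, -9.64981536e-01, -2.62313937e-01,
         6.70809793e-02],
       [ 9.99998754e-01,  1.19894641e-03,  1.02656303e-03,
        -5.58309891e-04],
       [-6.76114012e-04, -2.62315074e-01,  9.64982044e-01,
        -1.50103651e-01],
       [ 0.00000000e+00,  0.00000000e+00,  0.00000000e+00,
         1.00000000e+00]])}
[1.79999782e+02 1.14245274e-03 1.06000142e+02]
(280, 172) [30 29 33] d0.167 tool [ 0.0425 -0.0001  0.0162] world [ 0.4862 -0.1672  0.0868]
(280, 190) [34 35 37] d0.168 tool [ 0.0333 -0.0001  0.0146] world [ 0.4888 -0.176   0.0885]
(280, 210) [33 31 34] d0.172 tool [ 0.0223 -0.0001  0.0157] world [ 0.4918 -0.1866  0.0874]
(280, 230) [33 32 34] d0.174 tool [ 0.0113 -0.      0.0152] world [ 0.4949 -0.1971  0.0878]
(280, 245) [20 20 22] d0.176 tool [ 0.0027 -0.      0.0152] world [ 0.4973 -0.2054  0.0878]
(270, 210) [21 20 23] d0.173 tool [ 0.0219 -0.0054  0.0171] world [ 0.4868 -0.1884  0.0859]
(290, 210) [22 22 24] d0.174 tool [0.0217 0.0053 0.0181] wor
[... 158 characters left out ...]
.0123 -0.0017 -0.0405] world [ 0.493  -0.1967  0.1435]
(272, 268) [88 90 92] d0.127 tool [ 0.012  -0.0033 -0.0337] world [ 0.4915 -0.1974  0.1367]
(290, 268) [87 89 91] d0.126 tool [ 0.0123  0.0038 -0.0343] world [ 0.4983 -0.1952  0.1373]
(266, 262) [88 90 92] d0.132 tool [ 0.0119 -0.0059 -0.0278] world [ 0.4891 -0.1982  0.1308]
(295, 262) [79 81 83] d0.132 tool [ 0.012  0.006 -0.028] world [ 0.5005 -0.1948  0.1311]
(340, 184) [145 146 148] d0.155 tool [0.0388 0.0289 0.0031] world [ 0.5151 -0.1627  0.1   ]
(200, 60) [176 176 173] d0.231 tool [ 0.1202 -0.0626  0.1037] world [ 0.4047 -0.1098 -0.0006]
(450, 250) [ 62 113 190] d0.179 tool [-0.003   0.1039  0.0163] world [ 0.5987 -0.1823  0.0867]
```

```bash
python3 - <<'E'
from act import *
import loc
from station import cams
print("nose",bot.nose_length, monitor.read_state()["tool_pos"])
_,d=cams.grab_frame("wrist")
for u in (268,272,276,280,284,288,292): print(u,d[240:268:2,u].round(3))
for n in ("scene","side"):
    p,d=cams.grab_frame(n); np.savez(f"pics/{n}0.npz",p=p,d=d)
    P,h=loc.cloud(n); e=np.array([np.cos(np.radians(16)),np.sin(np.radians(16))]); q=P[:,:2]-[.498,-.208]
    a=q@e; b=q@[-e[1],e[0]]
    m=(abs(a)<.03)&(abs(b)<.02)&(P[:,2]>.04)&(P[:,2]<.2)
    print(n); 
    for z in np.arange(.06,.16,.005):
        k=m&(P[:,2]>=z)&(P[:,2]<z+.005)
        if k.any(): print("%.3f"%z,k.sum(),"a %.3f..%.3f b %.3f..%.3f V%.0f"%(a[k].min(),a[k].max(),b[k].min(),b[k].max(),h[k,2].mean()))
E
```

```text
nose 0.017 [ 0.49803316 -0.20802131  0.10305597]
268 [0.178 0.18  0.179 0.18  0.148 0.145 0.144 0.141 0.14  0.137 0.136 0.132
 0.131 0.129]
272 [0.176 0.177 0.177 0.178 0.148 0.146 0.144 0.141 0.138 0.136 0.135 0.134
 0.13  0.13 ]
276 [0.175 0.176 0.177 0.176 0.148 0.145 0.143 0.141 0.138 0.138 0.135 0.133
 0.131 0.129]
280 [0.176 0.175 0.177 0.177 0.148 0.146 0.143 0.141 0.139 0.137 0.135 0.133
 0.131 0.13 ]
284 [0.176 0.176 0.176 0.177 0.149 0.145 0.144 0.141 0.139 0.137 0.135 0.133
 0.131 0.13 ]
288 [0.178 0.178 0.178 0.179 0.148 0.146 0.144 0.141 0.138 0.138 0.134 0.133
 0.131 0.129]
292 [0.27  0.271 0.27  0.271 0.148 0.145 0.144 0.142 0.138 0.137 0.135 0.133
 0.131 0.127]
scene
0.075 4 a -0.005..-0.002 b -0.015..0.014 V32
0.080 31 a -0.008..-0.002 b -0.018..0.020 V15
0.085 75 a -0.009..0.006 b -0.020..0.020 V25
0.090 23 a -0.006..0.003 b -0.019..0.020 V35
0.110 8 a -0.007..-0.005 b -0.007..0.009 V98
0.115 12 a -0.009..0.005 b -0.010..0.012 V90
0.120 23 a -0.013..0.004 b -0.010..0.012 V57
0.125 28 a -0.016..0.007 b -0.011..0.012 V63
0.130 28 a -0.015..0.006 b -0.011..0.008 V54
0.135 27 a -0.016..0.007 b -0.010..0.007 V53
0.140 26 a -0.015..0.004 b -0.010..0.008 V51
0.145 17 a -0.013..0.007 b -0.011..0.008 V74
0.150 7 a -0.009..0.010 b -0.011..-0.007 V53
0.155 25 a -0.029..0.022 b -0.012..0.007 V30
side
0.075 1 a 0.008..0.008 b -0.014..-0.014 V88
0.080 8 a 0.003..0.008 b -0.017..0.016 V47
0.085 13 a -0.002..0.006 b -0.019..0.016 V32
0.105 4 a -0.004..0.007 b -0.006..0.006 V130
0.110 7 a -0.004..0.007 b 0.002..0.015 V113
0.115 13 a -0.009..0.014 b 0.004..0.017 V85
0.120 17 a -0.010..0.015 b -0.003..0.014 V76
0.125 14 a -0.010..0.015 b -0.004..0.015 V70
0.130 16 a -0.009..0.016 b -0.000..0.016 V69
0.135 19 a -0.011..0.017 b -0.005..0.014 V70
0.140 17 a -0.010..0.015 b -0.003..0.012 V66
0.145 16 a -0.014..0.015 b 0.005..0.015 V50
0.150 19 a -0.019..0.019 b 0.004..0.016 V36
0.155 35 a -0.030..0.029 b -0.009..0.017 V38
```

All three cameras put the shut fingertips at z≈0.110 while the TCP reads 0.103. The tips are therefore about 7 mm behind the reported TCP, not 17 mm ahead, and the fingers closed above the bar without touching it. I'll correct the height to about 0.057.

```bash
sed -i 's/\[\*xy,.081\]/[*xy,.057]/' act.py; python3 - <<'E'
from act import *
bot.move_linear([.498,-.208,.13]); bot.command_gripper(.4)
hit=bot.move_linear([.498,-.208,.057],velocity=.06,threshold=6); show(f"down {hit}")
if not hit:
    bot.command_gripper(0); s=show("closed")
    if s["grip_width"]>.08: tug()
E
```

```text
down False t10.35 [ 0.4982 -0.2081  0.0573] F [-0.1 -0.4 -0.7] w0.399 gf0.0
closed t10.68 [ 0.4978 -0.2081  0.0571] F [-2.5 -0.5  2.3] w0.144 gf58.4
tug hit=True t12.08 [ 0.4986 -0.2078  0.0724] F [ 4.5 -1.1 -3.9] w0.140 gf58.4
```

```bash
python3 - <<'E'
from act import *
move_z(.008,.01,25); show("up8"); bot.dwell(.3); show("held")
import cv2
from station import cams
p,_=cams.grab_frame("scene"); cv2.imwrite("pics/lift.png",cv2.resize(p[170:310,250:430,::-1],None,fx=3,fy=3))
E
```

```text
up8 t13.03 [ 0.4996 -0.2076  0.0806] F [ 6.3  1.5 -2.2] w0.140 gf58.4
held t13.33 [ 0.4996 -0.2075  0.0806] F [ 6.8  1.  -2.7] w0.140 gf58.4
```

View pics/lift.png

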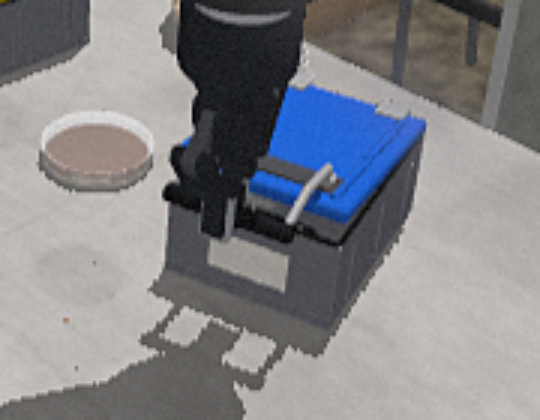

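The lid is lifted: there's a dark gap under its front at crop (320,235), with only about 3 N on the tool, so blue was free. I'll lower it, press it to the stop, let it rise and tug again.

```bash
cat >> act.py <<'E'
def steps(xy,z,z1,stop,dz=.001,v=.02):
    """go from z to z1 in small steps until stop(Fz); prints a compact trace"""
    tr=[]
    while abs(z1-z)>1e-6:
        z+=np.clip(z1-z,-dz,dz); bot.move_linear([*xy,z],velocity=v); f=st()["contact_force"][2]; tr.append((round((z)*1000,1),round(f,1)))
        if stop(f): break
    print(tr,"t%.1f"%st()["t"]); return z,stop(f)
def press(xy,z0):
    z,ok=steps(xy,z0-.006,z0-.014,lambda f:f>13); bot.dwell(.2); show(f"pressed {ok}")
    bot.move_linear([*xy,z0+.001],velocity=.03); bot.dwell(.2); show("risen"); return ok
def tug2(xy,z0):
    z,ok=steps(xy,z0+.003,z0+.018,lambda f:f<-12.5); bot.dwell(.4); show(f"tug caught={ok}")
    return ok
E
python3 - <<'E'
from act import *
xy=[.498,-.208]
bot.move_linear([*xy,.057],velocity=.04); bot.dwell(.2); show("shut")
if press(xy,.057): tug2(xy,.057)
E
```

```text
shut t14.32 [ 0.4978 -0.208   0.0571] F [-2.4  0.6  2.3] w0.144 gf58.6
[(np.float64(50.0), np.float64(8.2)), (np.float64(49.0), np.float64(8.2)), (np.float64(48.0), np.float64(12.6)), (np.float64(47.0), np.float64(24.0))] t15.6
pressed True t15.77 [ 0.4979 -0.2082  0.0477] F [-8.5  1.3 23.4] w0.142 gf60.9
risen t16.48 [ 0.4978 -0.208   0.0578] F [-3.8 -1.4  2.5] w0.144 gf58.7
[(np.float64(61.0), np.float64(-1.1)), (np.float64(62.0), np.float64(-5.0)), (np.float64(63.0), np.float64(-4.5)), (np.float64(64.0), np.float64(-6.4)), (np.float64(65.0), np.float64(-7.1)), (np.float64(66.0), np.float64(-8.1)), (np.float64(67.0), np.float64(-7.8)), (np.float64(68.0), np.float64(-9.9)), (np.float64(69.0), np.float64(-10.5)), (np.float64(70.0), np.float64(-13.5))] t19.0
tug caught=True t19.43 [ 0.498  -0.2079  0.07  ] F [ -2.2  -0.1 -13.1] w0.138 gf58.7
```

Blue now holds: the force ramps to 13 N over the pull's travel. I'll release it and move to yellow.

```bash
python3 - <<'E'
from act import *
xy=[.498,-.208]
bot.move_linear([*xy,.057],velocity=.04); bot.dwell(.2); bot.command_gripper(.4); show("released")
bot.move_linear([*xy,.19])
xy=[.503,.222]
grip(xy,[180,0,86])
bot.command_gripper(0); s=show("closed")
if s["grip_width"]>.08: tug2(xy,.057)
E
```

```text
released t20.45 [ 0.4986 -0.2081  0.0572] F [-0.4  0.3 -0.2] w0.404 gf0.0
hover t23.28 [0.5033 0.2212 0.1901] F [-1.   1.1 -0.6] w0.397 gf0.0
down hit=False t25.10 [0.5032 0.2222 0.0573] F [-0.2  0.3 -0.3] w0.400 gf0.0
closed t25.43 [0.5051 0.222  0.0578] F [10.5 -0.9 -1.1] w0.140 gf58.4
[(np.float64(61.0), np.float64(-3.3)), (np.float64(62.0), np.float64(-3.0)), (np.float64(63.0), np.float64(-3.1)), (np.float64(64.0), np.float64(-3.6)), (np.float64(65.0), np.float64(-3.1)), (np.float64(66.0), np.float64(-4.6)), (np.float64(67.0), np.float64(-4.6)), (np.float64(68.0), np.float64(-5.0)), (np.float64(69.0), np.float64(-5.5)), (np.float64(70.0), np.float64(-5.4)), (np.float64(71.0), np.float64(-6.5)), (np.float64(72.0), np.float64(-4.2)), (np.float64(73.0), np.float64(-4.6)), (np.float64(74.0), np.float64(-4.6)), (np.float64(75.0), np.float64(-4.7))] t29.3
tug caught=False t29.68 [0.5065 0.2219 0.0761] F [18.4 -1.1 -4.4] w0.144 gf59.3
```

Yellow lifts 18 mm at about 4.5 N, so it's free too. I'll press it, with x shifted about 4 mm to take out the side load.

```bash
python3 - <<'E'
from act import *
xy=[.5065,.222]
bot.move_linear([*xy,.057],velocity=.04); bot.dwell(.2); show("shut")
if press(xy,.057): tug2(xy,.057)
E
```

```text
shut t30.48 [0.5054 0.222  0.0565] F [-7.   0.1  3.8] w0.142 gf60.4
[(np.float64(50.0), np.float64(5.9)), (np.float64(49.0), np.float64(6.8)), (np.float64(48.0), np.float64(7.7)), (np.float64(47.0), np.float64(8.8)), (np.float64(46.0), np.float64(17.9))] t32.0
pressed True t32.18 [0.5053 0.2221 0.046 ] F [-10.2  -1.4  19. ] w0.139 gf62.8
risen t32.93 [0.5052 0.222  0.0572] F [-5.3  0.5 -1.4] w0.142 gf60.6
[(np.float64(61.0), np.float64(-5.6)), (np.float64(62.0), np.float64(-6.2)), (np.float64(63.0), np.float64(-6.3)), (np.float64(64.0), np.float64(-7.3)), (np.float64(65.0), np.float64(-8.0)), (np.float64(66.0), np.float64(-8.6)), (np.float64(67.0), np.float64(-10.1)), (np.float64(68.0), np.float64(-10.7)), (np.float64(69.0), np.float64(-19.8))] t35.2
tug caught=True t35.63 [0.5055 0.2219 0.0684] F [ -4.7   2.6 -19.3] w0.140 gf58.8
```

Yellow holds at its stop. I'll release it, back off and check.

```bash
python3 - <<'E'
from act import *
import cv2
from station import cams
xy=[.5055,.222]
bot.move_linear([*xy,.0572],velocity=.04); bot.dwell(.2); bot.command_gripper(.4); show("released")
bot.move_linear([*xy,.22]); bot.dwell(1); show("clear")
p,_=cams.grab_frame("scene"); cv2.imwrite("pics/end.png",p[:,:,::-1])
E
```

```text
released t36.62 [0.5063 0.2221 0.0577] F [0.1 0.1 0.5] w0.401 gf0.0
clear t38.86 [0.5055 0.222  0.22  ] F [ 1.  -0.4 -0.2] w0.401 gf0.0
```

View pics/end.png

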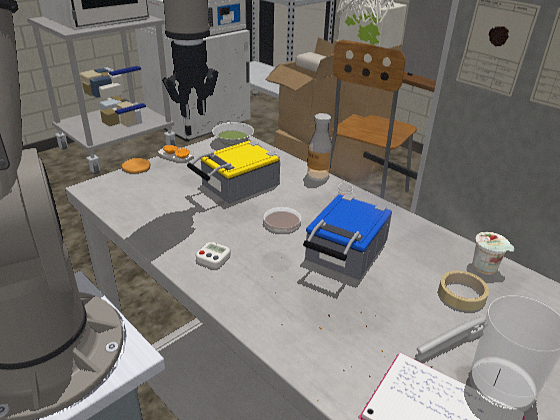

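Both lids look shut: the blue pull is at (325,247) and the yellow at (198,173), as at the start. The timer (213,254) and dish (282,219) haven't moved, and the gripper is clear.

```bash
python3 -c "
from station import ticket; print(ticket.hand_in())"
```

```text
the job is handed in; nothing more can be done
None
```

Job handed in: both lids were free at first; I pressed each to catch, each then held a tug to about its pull's stop (blue first), and both ended shut with pulls released and the timer, jar and dish looking undisturbed; the hand-in gave no verdict.

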